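# Run a slide plate out over the under-lamp and hold it level

### The arm

A 7-joint arm with a two-finger parallel gripper is mounted at the origin on the work surface. World frame = base frame: x ahead of the robot, y to its left, z up, the work surface at z = 0. Lengths are in m, angles in rad, forces in N, time in s.
With the tool pointing down it reaches from about 0.425 to 0.925 m from the base axis. Payload 6.8 kg.
Tool frame: the origin (TCP) lies at the very end of the fingers, on their centre line; the grasp point (between the pads) lies 19 mm behind it; z points along the fingers, y is the line along which they close (so a half turn about z gives the same grasp; the last joint's range is limited). The gripper opens to 85 mm and grips with 20 to 120 N. Pads are 22 mm wide; open, the fingers measure 114 mm over their backs; the gripper's body (76 mm by 85 mm) begins 54 mm behind the grasp point. The pads swing forward as they close: fully open they stand 13 mm farther back than shut.
Start: joints at [1.219, 0.477, 0.022, 1.555, -0.011, 1.109, -0.083], TCP at [0.163, -0.655, 0.231] pointing down, gripper open.
Joint ranges: [-2.96, 2.96], [-0.34, 2.1], [-1.41, 1.46], [0.24, 2.44], [-1.37, 4.51], [0.17, 1.92], [-2.96, 2.96]. Speed limits (rad/s): [2.39, 2.39, 3.14, 3.14, 3.14, 3.14, 3.14].

### API

Orientations are given as a unit quaternion [w, x, y, z].
In Python, from station import bot gives the robot as it stands. The module is installed in compiled form; this text tells all that it offers.
- The arm moves only by the shell command python3 -m jog 'ROWS' [OPENING] [FORCE]. ROWS is JSON, a list of rows, each a list of 4 numbers: the shift along the tool's x, y, z in cm, then the turn about the tool's z in rad. In form: [[x, y, z, spin], ...]. A call has 1 to 20 rows; each row is the pose to reach, as a shift and turn from the pose commanded when the call began, along the tool's axes at that moment; what a row does not reach only later rows make up. A row lasts 1/12 s, in which the tool goes at most 41.7 mm and 7.16 degrees, less where a joint would pass 70% of its speed; a pose out of reach is approached as far as the arm can. A call with a gripper value outside its range is refused whole. OPENING is the closure, from -1 (fully open) to 1 (shut), set as the call begins (- or left out, the last holds). The fingers move at their own pace and stop on an object; FORCE is the grip in N (left out, the last holds). Time passes only in rows, so rows that repeat a pose let the fingers close. It gives the time, the measured TCP pose, the force, the opening and the grip force at its end, in the units of the state.
- bot.get_obs(): the state, without advancing time (a new reading comes with each control period).
- bot.read_camera(name): name is "scene" or "top" or "wrist"; returns a dict with "pixels" (384x512x3 uint8, red, green, blue), "depth" (384x512 float32, m along the optical axis (not along the pixel's ray), 0 where there is no reading), "fovy" (degrees; the focal length in pixels is half the picture's height over the tangent of half this angle, whatever the lens; pixels are square), "cx", "cy" (the principal point, pixels), "pose" (4x4, takes a point from camera to world coordinates). Camera axes: x right, y down, z forward; pixel columns grow to the right and rows downward; lengths in m; the calibration is good to about 2 mm. A picture is of the moment at which its call begins.
- bot.hand_in(): hands the job in; it is judged then, once.
The state is a dict: "t": time; "q": joint angles; "joint_vel": joint speeds; "joint_torque": joint torques, N m; "eef_pos": TCP position; "tool_rot": TCP orientation; "contact_force": force on the tool from outside, world axes, zero at the start; "torque": the same for the moment, N m; "gripper_width": opening from 0.0 (shut) to 1.0 (fully open); "grasp_force": force on a finger pad.
Only numpy, scipy, OpenCV 4.12 (cv2) and the standard library are available. Lean on these libraries where they do the work, as an engineer would, in place of code of your own. Each camera call takes 0.05 s, during which the arm holds its last target. There are 200 camera calls.

### The job

The loupe hangs in the way of the slide plate: take its arm and swing it outward, away from the riser, to its stop, and leave it there. Then slide the plate, lying flat on the riser all the way, straight out past the riser's edge until the window in its front end is centred over the lens of the round lamp on the bench, the whole lens showing in the window; do not let the plate touch the loupe or tip, and leave the mouse, jar and marker alone. That far out the plate is nose-heavy and falls if let go, so finish while still holding its rear end (by the grip bar), with the plate level, still and resting on the riser.

Things in the scene. Friction and masses are not known exactly. Their poses are not given: they have to be found in the camera images.
- riser: Fixed low bench riser with a grey top and side panels, 300 long (x) x 160 wide (y) x 90 high; origin at the centre of its underside on the bench; its x axis points outward, towards the lamp and the loupe. The plate lies on its top, at z = 90 mm.
- riser_edge (a point): Middle of the riser's outward top edge, 150 mm along the riser's x from its origin, 90 mm high; axes as the riser's.
- plate: Loose aluminium slide plate 320 long (x) x 100 wide x 8 thick, 0.4-0.65 kg; origin at the centre of its underside, x to its front (outward) end, centre of mass 15 mm ahead of it. 40 x 40 through window near the front (a clear slide across it) between two steel clamp bars 16 high; four glass slides; black grip bar near the rear. No guides: slides freely on the riser.
- plate_window (a point): Centre of the plate's window, on the plate's underside: 125 mm along +x from the plate's origin.
- plate_grip (a point): Top centre of the black grip bar: 125 mm along -x from the plate's origin and 53 mm above the underside. The bar is 50 long (plate x), 16 thick (plate y), and stands 45 mm high above the plate's upper face.
- light: Fixed round under-lamp on the bench outward of the riser: foot 68 dia, body 56 dia, 52 high, with a white lens on top; origin at the centre of its underside.
- light_lens (a point): Centre of the lamp's white lens, 24 dia, top at 55 mm high (35 mm below the plate's underside): the mark for the window.
- loupe_stand: Fixed loupe stand on the side of the lamp away from the robot: round steel foot 90 dia and a post to about 150 mm high; origin at the centre of the foot's underside, on the hinge axis. It carries the swinging loupe arm.
- loupe_hinge (a point): Point on the vertical hinge axis of the loupe arm, at boom height 134 mm; axes as the stand's (fixed): at joint value 0 the arm points along -y.
- loupe_arm (a joint): Hinge of the loupe arm, rad: 0 = arm square to the plate's path; growing turns it anticlockwise seen from above, carrying the loupe outward, away from the riser, to its stop at 1.3 (other stop -0.25). Stiff (about 0.06 N m): it stays where it is left. Above 0.9 is swung clear.
- loupe_knob (a point): Top centre of the round grey knob on the loupe, 22 dia, 40 tall, standing upright above the boom, 160 mm from the hinge axis, top at 182 mm high. Below it the grey loupe barrel, 44 dia at most, hangs down to 72 mm high; the 16 mm wide boom top is at 143 mm high.
- mouse: Bystander: loose grey computer mouse, 105 x 60 x 32; origin at the centre of its underside.
- jar: Bystander: loose amber glass jar, 56 dia x 75 high; origin at the centre of its underside.
- marker: Bystander: loose marker pen lying on the bench, about 130 long, 15 thick; origin under its middle.
Mind the look-alikes: they are no part of the job. Leave any blue or brown look-alike of the loupe_stand alone.

How it is judged:
By the outcome, as a careful person would: the job done as asked, in the order asked, and still so for the second after the job is handed in, while the arm keeps its last pose, push and grip.
It also fails if it takes over 51 s, if anything falls off the work surface, if the arm or the gripper's body presses on something with over 40 N, if the wrist force passes 120 N, or if a joint passes its speed limit or range.

## Working session

There is one attempt and no reset: what is moved stays moved. The work goes in short steps, Python scripts to look and compute and a shell command to move; the robot and the scene stay as the last step left them, time stands still between calls to the robot, and variables do not carry over. Pictures are saved under pics/ and viewed, at most 10 in all, crops included, and the job is handed in when it is done.

```bash
mkdir -p pics; cat > h.py <<'E'
import numpy as np, cv2
from station import bot
def shot(n,f=None):
    c=bot.read_camera(n)
    if f: cv2.imwrite('pics/'+f,c['pixels'][:,:,::-1])
    return c
def cloud(c):
    d=c['depth'];h,w=d.shape;f=h/2/np.tan(np.radians(c['fovy'])/2)
    u,v=np.meshgrid(np.arange(w),np.arange(h))
    p=np.stack([(u-c['cx'])/f*d,(v-c['cy'])/f*d,d],-1)
    return p@c['pose'][:3,:3].T+c['pose'][:3,3]
def ray(c,u,v,z):
    h=c['pixels'].shape[0];f=h/2/np.tan(np.radians(c['fovy'])/2)
    r=c['pose'][:3,:3]@np.array([(u-c['cx'])/f,(v-c['cy'])/f,1]);o=c['pose'][:3,3]
    return o+r*(z-o[2])/r[2]
E
python3 - <<'E'
from h import *
a=shot('top','top0.png');b=shot('scene','scene0.png')
for c in(a,b):print(c['pose'].round(3).tolist(),c['fovy'],c['cx'],c['cy'])
o=bot.get_obs();print({k:np.round(v,3).tolist() for k,v in o.items()})
np.savez('c0.npz',top=cloud(a),tp=a['pixels'],sc=cloud(b),sp=b['pixels'])
E
```

```text
[[-0.078, -0.976, 0.204, 0.319], [-0.997, 0.076, -0.019, -0.192], [0.003, -0.205, -0.979, 1.644], [0.0, 0.0, 0.0, 1.0]] 48.158886903384655 256.7031450893216 198.76773011243705
[[0.778, 0.474, -0.413, 1.087], [0.629, -0.591, 0.505, -0.775], [-0.005, -0.652, -0.758, 0.973], [0.0, 0.0, 0.0, 1.0]] 54.75961910864578 260.02677576962543 184.6287265562643
{'t': 0.1, 'q': [1.219, 0.478, 0.022, 1.556, -0.011, 1.109, -0.083], 'joint_vel': [0.0, -0.002, 0.0, -0.002, 0.001, -0.0, 0.0], 'joint_torque': [0.004, -59.776, 1.613, -28.195, 0.013, 0.005, 0.0], 'eef_pos': [0.163, -0.655, 0.23], 'tool_rot': [-0.001, 0.993, 0.122, -0.0], 'contact_force': [0.342, 1.042, -0.142], 'torque': [0.006, 0.03, -0.021], 'grasp_force': 0.0, 'gripper_width': 1.0}
```

View pics/top0.png

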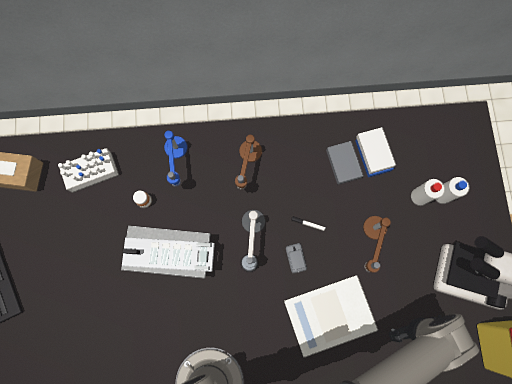

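View pics/scene0.png

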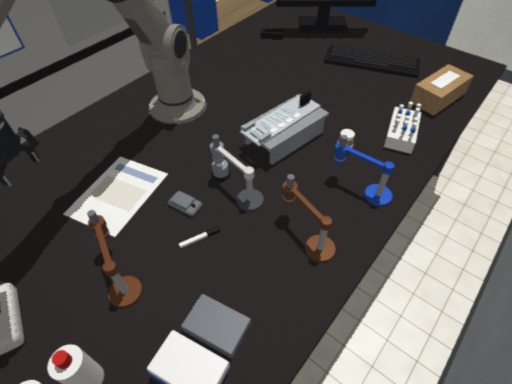

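The top view shows the plate on the riser at about (168,252): grip bar left (132,252), window right (208,256). The grey loupe stand is at (253,220), with its loupe at (250,262) above the lamp. The mouse (296,257) and marker (308,223) are close by. The blue and brown stands are decoys.

```bash
python3 - <<'E'
from h import *
z=np.load('c0.npz')
t=z['tp'][:,:,::-1][205:285,110:330];s=z['sp'][:,:,::-1][85:255,165:335]
cv2.imwrite('pics/crop0.png',np.vstack([cv2.resize(t,(770,280),interpolation=2)]))
cv2.imwrite('pics/crop1.png',cv2.resize(s,(595,595),interpolation=2))
P=z['top'].reshape(-1,3);S=z['sc'].reshape(-1,3);A=np.vstack([P,S])
def box(n,x,y,zz,Q=A):
    m=(Q[:,0]>x[0])&(Q[:,0]<x[1])&(Q[:,1]>y[0])&(Q[:,1]<y[1])&(Q[:,2]>zz[0])&(Q[:,2]<zz[1]);q=Q[m]
    print(n,len(q)); 
    if len(q)>5:
        print(q.min(0).round(3),q.max(0).round(3),q.mean(0).round(4)); r=cv2.minAreaRect((q[:,:2]*1000).astype(np.float32)); print(np.round(r[0],1),np.round(r[1],1),round(r[2],1))
    return q
C=z['top']
for u,v in[(168,252),(132,252),(208,256),(253,217),(250,262),(296,257),(308,223),(143,199)]:print(u,v,C[v,u].round(3))
X=(.3,.75)
for n,Q in(('top',P),('sc',S)):
    print(n)
    box('plate top',X,(-.15,.25),(.093,.104),Q)
    box('grip',X,(-.15,.25),(.130,.16),Q)
    box('knob',X,(-.3,-.1),(.165,.2),Q)
    box('boom',(.4,.6),(-.3,-.1),(.137,.150),Q)
    box('foot',(.45,.75),(-.32,-.1),(.006,.03),Q)
    box('lens',(.3,.5),(-.3,-.1),(.05,.06),Q)
E
```

```text
168 252 [0.471 0.11  0.099]
132 252 [0.477 0.227 0.143]
208 256 [ 0.446 -0.031  0.094]
253 217 [ 0.565 -0.202  0.153]
250 262 [ 0.408 -0.18   0.184]
296 257 [ 0.422 -0.351  0.033]
308 223 [ 0.549 -0.412  0.014]
143 199 [0.678 0.201 0.074]
top
plate top 2182
[ 0.379 -0.052  0.093] [0.733 0.25  0.104] [0.4694 0.1065 0.0981]
[510.4 118.6] [348.7 300.3] 25.8
grip 142
[ 0.472 -0.148  0.13 ] [0.749 0.249 0.16 ] [0.6273 0.1292 0.1421]
[653.4  85.7] [169.9 460.6] 32.2
knob 69
[ 0.405 -0.188  0.165] [ 0.714 -0.157  0.189] [ 0.5654 -0.1729  0.181 ]
[ 560.1 -173.8] [309.1  20.9] 2.5
boom 243
[ 0.4   -0.217  0.137] [ 0.584 -0.156  0.15 ] [ 0.4753 -0.1866  0.1435]
[ 492.5 -186.1] [ 42.  186.2] 83.1
foot 572
[ 0.451 -0.32   0.006] [ 0.748 -0.104  0.024] [ 0.5852 -0.2112  0.0103]
[ 599.2 -211.7] [215.7 297.8] 89.9
lens 41
[ 0.391 -0.201  0.05 ] [ 0.433 -0.149  0.06 ] [ 0.4039 -0.1698  0.0541]
[ 409.  -171.4] [51.9 34.7] 72.3
sc
plate top 1365
[ 0.394 -0.055  0.093] [0.75  0.25  0.104] [0.4715 0.0975 0.0974]
[576.  94.] [305.8 350. ] 86.9
grip 144
[ 0.473 -0.15   0.13 ] [0.75  0.249 0.159] [0.6521 0.1156 0.1415]
[655.3  86.4] [164.7 458.1] 33.0
knob 105
[ 0.409 -0.188  0.165] [ 0.715 -0.157  0.184] [ 0.5782 -0.1737  0.1769]
[ 562.1 -173.5] [306.   22.6] 2.1
boom 270
[ 0.402 -0.217  0.137] [ 0.59  -0.156  0.15 ] [ 0.4915 -0.1906  0.1423]
[ 497.  -193.1] [ 43.6 188.8] 78.6
foot 425
[ 0.45  -0.319  0.006] [ 0.62  -0.157  0.029] [ 0.5771 -0.2065  0.0115]
[ 533.1 -234.4] [185.1 139.8] 11.1
lens 75
[ 0.394 -0.203  0.05 ] [ 0.443 -0.148  0.058] [ 0.4235 -0.1784  0.0523]
[ 422.8 -177. ] [51.8 44.5] 60.5
```

View pics/crop0.png

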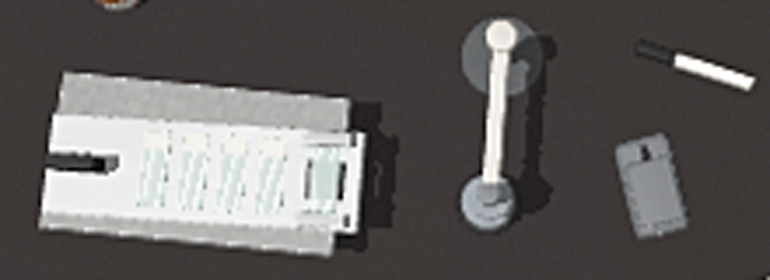

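View pics/crop1.png

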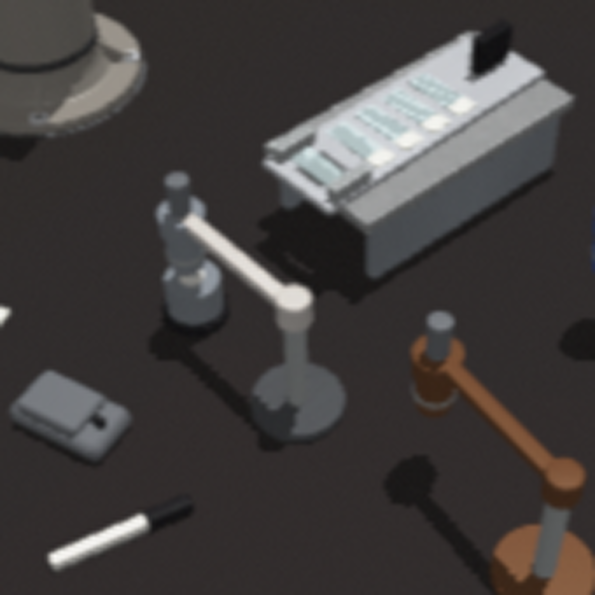

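```bash
python3 - <<'E'
from h import *
z=np.load('c0.npz')
def sel(Q,x,y,zz):
    return Q[(Q[:,0]>x[0])&(Q[:,0]<x[1])&(Q[:,1]>y[0])&(Q[:,1]<y[1])&(Q[:,2]>zz[0])&(Q[:,2]<zz[1])]
def rep(n,q):
    r=cv2.minAreaRect((q[:,:2]*1000).astype(np.float32));print(n,len(q),q.mean(0).round(4),np.round(r[0],1),np.round(r[1],1),round(r[2],1))
for k in('top','sc'):
    Q=z[k].reshape(-1,3);print(k)
    rep('knobtop',sel(Q,(.36,.45),(-.25,-.1),(.177,.19)))
    rep('hinge',sel(Q,(.53,.62),(-.25,-.15),(.146,.16)))
    rep('boom',sel(Q,(.43,.53),(-.25,-.15),(.137,.147)))
    rep('foot',sel(Q,(.5,.63),(-.27,-.15),(.006,.025)))
    rep('plate',sel(Q,(.35,.6),(-.1,.3),(.0945,.104)))
    rep('riser+plate',sel(Q,(.35,.6),(-.1,.3),(.085,.104)))
    rep('risertop',sel(Q,(.35,.6),(-.1,.3),(.085,.0935)))
    rep('grip',sel(Q,(.4,.55),(.1,.3),(.135,.16)))
    rep('lampbody',sel(Q,(.36,.47),(-.25,-.12),(.03,.06)))
    rep('clamps',sel(Q,(.35,.6),(-.1,.05),(.108,.125)))
c=shot('top');v=bot.get_obs()
E
```

```text
top
knobtop 28 [ 0.4166 -0.1788  0.1828] [ 416.4 -179.1] [16.9 16.8] 85.9
hinge 71 [ 0.5703 -0.201   0.1525] [ 558.8 -201.7] [28.2 55.8] 85.6
boom 119 [ 0.4751 -0.1865  0.1429] [ 480.2 -181.7] [27.9 98.6] 85.6
foot 321 [ 0.5716 -0.2037  0.0121] [ 564.2 -209.4] [125.4 119.1] 2.0
plate 2032 [0.4672 0.1143 0.0986] [475.6 110. ] [321.5 156.9] 79.8
riser+plate 3416 [0.4756 0.1167 0.0953] [475.4 110.9] [322.8 159.8] 80.1
risertop 1199 [0.4894 0.1203 0.09  ] [475.4 110.8] [322.2 159.8] 80.1
grip 67 [0.4828 0.2362 0.1422] [483.  236.4] [50.4 15.2] 79.9
lampbody 58 [ 0.4058 -0.1707  0.0524] [ 411.5 -172.7] [54.6 41.3] 67.2
clamps 119 [ 0.4476 -0.0097  0.1142] [449.5  -1.1] [70.7 95.2] 82.1
sc
knobtop 27 [ 0.4182 -0.1782  0.1814] [ 417.4 -177.6] [16.7 20.2] 6.3
hinge 72 [ 0.5765 -0.2028  0.1506] [ 576.6 -201.3] [28.3 30.5] 77.2
boom 137 [ 0.4787 -0.1875  0.1414] [ 480.7 -182.3] [ 32.7 101.2] 85.4
foot 413 [ 0.5791 -0.2053  0.0112] [ 575.8 -202.2] [86.6 87.4] 40.6
plate 1287 [0.4681 0.1047 0.0977] [467. 113.] [325.2 105.5] 82.0
riser+plate 2233 [0.4852 0.1052 0.0943] [475.9 111.6] [325.  165.7] 80.1
risertop 875 [0.5116 0.1072 0.0893] [475.9 111.6] [323.  165.7] 80.1
grip 52 [0.4853 0.2344 0.1403] [483.7 235.6] [49.2 18.7] 82.6
lampbody 172 [ 0.4269 -0.1817  0.0468] [ 422.4 -177.3] [53.8 46.4] 57.2
clamps 97 [ 0.4513 -0.0117  0.1127] [450.  -11.5] [51.4 99.2] 83.1
```

```bash
python3 -m jog '[[9,-10,0,0],[18,-20,0,0],[27,-30,0,0],[36.2,-40.1,0,0],[36.2,-40.1,0,0],[36.2,-40.1,0,0],[36.2,-40.1,0,0],[36.2,-40.1,0,0],[36.2,-40.1,0,0],[36.2,-40.1,0,0],[36.2,-40.1,0,0],[36.2,-40.1,0,0],[36.2,-40.1,0,0],[36.2,-40.1,0,0],[36.2,-40.1,0,0],[36.2,-40.1,0,0],[36.2,-40.1,0,0],[36.2,-40.1,0,0]]' -1 30
```

```text
t: 1.65
eef_pos: [0.4167, -0.1799, 0.2311]
tool_rot: [0.0, 0.993, 0.12, -0.0]
contact_force: [-0.0, 0.5, -0.5]
gripper_width: 1.001
grasp_force: 0.0
```

```bash
python3 -m jog '[[0,0,3,0],[0,0,6,0],[0,0,8.0,0],[0,0,8.0,0],[0,0,8.0,0]]' && python3 -m jog '[[0,0,0,0],[0,0,0,0],[0,0,0,0],[0,0,0,0],[0,0,0,0],[0,0,0,0],[0,0,0,0],[0,0,0,0],[0,0,0,0],[0,0,0,0]]' 1 30
```

```text
t: 2.07
eef_pos: [0.4165, -0.1791, 0.1509]
tool_rot: [-0.001, 0.993, 0.121, -0.001]
contact_force: [-0.2, 0.2, 0.0]
gripper_width: 0.997
grasp_force: 0.0
t: 2.9
eef_pos: [0.4177, -0.1786, 0.1519]
tool_rot: [0.0, 0.993, 0.122, 0.0]
contact_force: [-1.5, 0.1, 7.4]
gripper_width: 0.244
grasp_force: 29.8
```

```bash
python3 - <<'E'
from h import *
from scipy.spatial.transform import Rotation as R
o=bot.get_obs();p=np.array(o['eef_pos']);w,x,y,zz=o['tool_rot'];M=R.from_quat([x,y,zz,w]).as_matrix()
H=np.array([.5765,-.2025]);k=p[:2]-H;print('r',np.hypot(*k),'ang',np.degrees(np.arctan2(k[1],k[0])),o['gripper_width'],o['grasp_force'])
u=k/np.hypot(*k)*.16
for a in np.arange(.1,1.45,.1):
    c,s=np.cos(a),np.sin(a);d=np.array([c*u[0]-s*u[1],s*u[0]+c*u[1]])-u
    print(round(a,2),(M.T@np.array([*d,0])*100).round(2))
E
```

```text
r 0.16055617607543235 ang 171.45380743262137 0.24381724440806937 29.78002041578293
0.1 [-0.54  1.51  0.  ]
0.2 [-0.92  3.06  0.  ]
0.3 [-1.15  4.64  0.  ]
0.4 [-1.22  6.24  0.  ]
0.5 [-1.13  7.84  0.  ]
0.6 [-0.88  9.42  0.01]
0.7 [-4.700e-01  1.096e+01  1.000e-02]
0.8 [9.000e-02 1.246e+01 1.000e-02]
0.9 [7.90e-01 1.39e+01 1.00e-02]
1.0 [1.640e+00 1.525e+01 1.000e-02]
1.1 [2.620e+00 1.652e+01 1.000e-02]
1.2 [3.720e+00 1.768e+01 1.000e-02]
1.3 [4.920e+00 1.873e+01 1.000e-02]
1.4 [6.230e+00 1.965e+01 1.000e-02]
```

```bash
python3 -m jog '[[-0.3,0.75,-0.1,-0.05],[-0.54,1.51,-0.1,-0.1],[-0.92,3.06,-0.1,-0.2],[-1.15,4.64,-0.1,-0.3],[-1.22,6.24,-0.1,-0.4],[-1.13,7.84,-0.1,-0.5],[-0.88,9.42,-0.1,-0.6],[-0.47,10.96,-0.1,-0.7],[0.09,12.46,-0.1,-0.8],[0.79,13.9,-0.1,-0.9],[1.64,15.25,-0.1,-1.0],[2.62,16.52,-0.1,-1.1],[3.15,17.1,-0.1,-1.15],[3.72,17.68,-0.1,-1.2],[3.72,17.68,-0.1,-1.2]]'
```

```text
t: 4.15
eef_pos: [0.4975, -0.3403, 0.152]
tool_rot: [-0.0, 0.749, 0.662, 0.001]
contact_force: [-0.8, 3.7, 3.4]
gripper_width: 0.246
grasp_force: 31.9
```

```bash
python3 -m jog '[[-0.2,0.5,0,-0.03],[-0.38,1.0,0,-0.06],[-0.45,1.2,0,-0.08],[-0.45,1.2,0,-0.08],[-0.45,1.2,0,-0.08]]'; python3 -m jog '[[-0.1,0.2,0,-0.01],[-0.13,0.4,0,-0.02],[-0.13,0.4,0,-0.02],[-0.13,0.4,0,-0.02]]'
```

```text
t: 4.57
eef_pos: [0.5036, -0.3434, 0.1519]
tool_rot: [-0.005, 0.724, 0.69, -0.001]
contact_force: [-13.4, 11.4, 12.8]
gripper_width: 0.247
grasp_force: 33.5
t: 4.9
eef_pos: [0.5036, -0.3433, 0.1517]
tool_rot: [-0.009, 0.717, 0.697, -0.003]
contact_force: [-25.4, 17.3, 24.5]
gripper_width: 0.245
grasp_force: 36.5
```

```bash
python3 -m jog '[[0.1,-0.3,0,0.01],[0.25,-0.75,0,0.02],[0.25,-0.75,0,0.02]]' && python3 -m jog '[[0,0,0,0],[0,0,0,0],[0,0,0,0],[0,0,0,0],[0,0,0,0],[0,0,0,0]]' -1 && python3 -m jog '[[0,0,-3,0],[0,0,-6,0],[0,0,-9,0],[0,0,-10,0],[0,0,-10,0],[0,0,-10,0]]' && python3 - <<'E'
from h import *
a=shot('top','top1.png')
C=cloud(a);Q=C.reshape(-1,3)
def sel(x,y,zz,Q=Q): return Q[(Q[:,0]>x[0])&(Q[:,0]<x[1])&(Q[:,1]>y[0])&(Q[:,1]<y[1])&(Q[:,2]>zz[0])&(Q[:,2]<zz[1])]
b=shot('scene','scene1.png');S=cloud(b).reshape(-1,3)
for n,q in(('t',Q),('s',S)):
    for l,m in(('lens',sel((.35,.47),(-.25,-.1),(.05,.062),q)),('knob',sel((.45,.55),(-.4,-.3),(.165,.187),q))):
        print(n,l,len(m),m.mean(0) if len(m) else '', (m.min(0)+m.max(0))/2 if len(m) else '')
for c,n in((a,'t'),(b,'s')):
    P=cloud(c);hsv=c['pixels'].astype(int)
    M=((P[...,0]>.35)&(P[...,0]<.47)&(P[...,1]>-.25)&(P[...,1]<-.1)&(P[...,2]>.04)&(P[...,2]<.065)&(hsv.min(2)>170)).astype(np.uint8)
    k,l,s,ce=cv2.connectedComponentsWithStats(M)
    for i in range(1,k):
        if s[i,4]>8: print(n,s[i],ce[i],ray(c,*ce[i],.055).round(4))
E
```

```text
t: 5.15
eef_pos: [0.5032, -0.3432, 0.1519]
tool_rot: [-0.001, 0.724, 0.69, 0.001]
contact_force: [0.8, 4.6, -1.0]
gripper_width: 0.247
grasp_force: 31.6
t: 5.65
eef_pos: [0.504, -0.3462, 0.1523]
tool_rot: [0.0, 0.724, 0.69, -0.0]
contact_force: [0.1, 0.2, 0.3]
gripper_width: 0.999
grasp_force: 0.0
t: 6.15
eef_pos: [0.5039, -0.346, 0.2522]
tool_rot: [0.0, 0.724, 0.69, -0.0]
contact_force: [-0.1, -0.4, -1.7]
gripper_width: 1.0
grasp_force: 0.0
t lens 139 [ 0.41722047 -0.17557063  0.05399963] [ 0.41630389 -0.17541074  0.05531767]
t knob 0  
s lens 105 [ 0.41903225 -0.17644027  0.05246503] [ 0.41848999 -0.17443653  0.05353147]
s knob 60 [ 0.50835112 -0.34747334  0.17711383] [ 0.50658774 -0.34554988  0.17385429]
t [242 256  14  13  36] [246.58333333 263.55555556] [ 0.4111 -0.1663  0.055 ]
t [246 259   7   8  46] [249.         262.08695652] [ 0.4158 -0.1755  0.055 ]
s [216 161   8   5  33] [219.42424242 163.        ] [ 0.4164 -0.1741  0.055 ]
```

View pics/scene1.png

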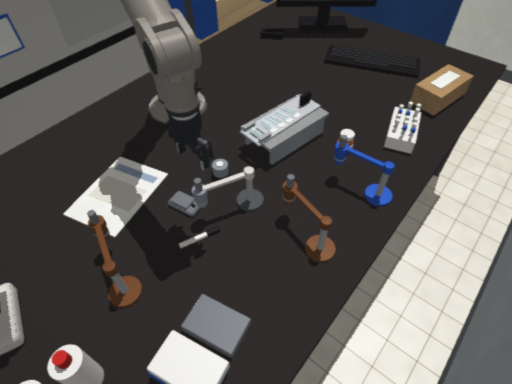

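The loupe now points outward at (199,190), and the lens at (220,163) is uncovered. Next I go over the plate and measure it with the wrist camera.

```bash
python3 -m jog '[[4,-0.5,-2,0],[8,-1,-4,0],[12,-1.5,-6,0],[16,-2,-8,0],[20,-2.5,-10,0],[24,-3,-10,0],[28,-3.5,-10,0],[32,-4,-10,0],[36,-4.5,-10,0],[40.4,-5.3,-10,0],[40.4,-5.3,-10,0],[40.4,-5.3,-10,0],[40.4,-5.3,-10,0],[40.4,-5.3,-10,0],[40.4,-5.3,-10,0]]' && python3 - <<'E'
from h import *
a=shot('wrist','wrist1.png');np.savez('c1.npz',c=cloud(a),p=a['pixels'])
C=cloud(a);print(a['pose'].round(3).tolist(),a['fovy'])
b=shot('top');np.savez('c2.npz',c=cloud(b),p=b['pixels'])
E
```

```text
t: 7.5
eef_pos: [0.4702, 0.0582, 0.3515]
tool_rot: [-0.0, 0.725, 0.689, -0.001]
contact_force: [0.1, -0.6, 0.5]
gripper_width: 0.996
grasp_force: 0.0
[[0.999, -0.048, -0.015, 0.473], [-0.051, -0.955, -0.292, 0.133], [0.0, 0.293, -0.956, 0.494], [0.0, 0.0, 0.0, 1.0]] 60.354301444905765
```

View pics/wrist1.png

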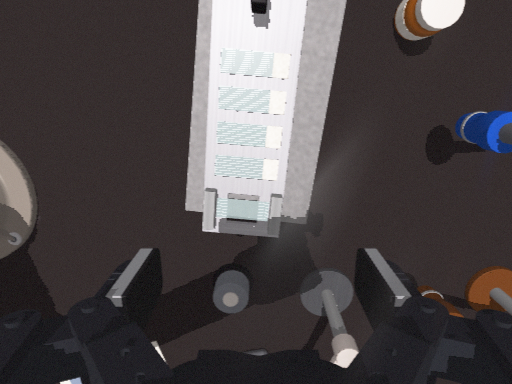

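The wrist view shows the whole front of the plate: window at about (242,209), clamps at (209,210) and (276,213), lens at (231,299), and grip bar at the top (261,5).

```bash
python3 - <<'E'
from h import *
z=np.load('c1.npz');C=z['c'];p=z['p'].astype(int)
def edge(lo,hi,rows,pick):
    out=[]
    for v in rows:
        u=np.where((C[v,:,2]>lo)&(C[v,:,2]<hi)&(C[v,:,0]>.37)&(C[v,:,0]<.58))[0]
        if len(u)>20: out.append((C[v,u[0]] if pick=='L' else C[v,u[-1]])[:2])
    o=np.array(out);f=np.polyfit(o[:,1],o[:,0],1);r=o[:,0]-np.polyval(f,o[:,1])
    k=abs(r)<.003;f=np.polyfit(o[k,1],o[k,0],1);print(pick,lo,'slope deg',round(np.degrees(np.arctan(f[0])),2),'x at y=.1',round(np.polyval(f,.1),4),k.sum(),len(k),o[:,1].min().round(3),o[:,1].max().round(3));return f
R=range(10,185)
L=edge(.0945,.103,R,'L');Rr=edge(.0945,.103,R,'R')
L2=edge(.084,.093,R,'L');R2=edge(.084,.093,R,'R')
# lens
M=((p.min(2)>165)&(C[...,2]>.045)&(C[...,2]<.065)&(C[...,1]<-.1)).astype(np.uint8)
k,l,s,ce=cv2.connectedComponentsWithStats(M)
for i in range(1,k):
    if s[i,4]>15:print('lens',s[i],C[l==i].mean(0).round(4))
q=C[(C[...,2]>.045)&(C[...,2]<.06)&(abs(C[...,0]-.417)<.05)&(abs(C[...,1]+.175)<.05)];print('lamptop',len(q),q.mean(0).round(4),((q.min(0)+q.max(0))/2).round(4))
# front edge, clamps
m=(C[...,2]>.095)&(C[...,2]<.12)&(C[...,1]<.03)&(abs(C[...,0]-.45)<.09)
q=C[m];r=cv2.minAreaRect((q[:,:2]*1000).astype(np.float32));print('front',r,np.round(cv2.boxPoints(r),1).tolist())
for side in(0,1):
    m=(C[...,2]>.1085)&(C[...,2]<.12)&(C[...,1]<.05)&((C[...,0]>.45)==side)&(abs(C[...,0]-.45)<.1)
    q=C[m];print('clamp',len(q),q.mean(0).round(4),q.min(0).round(3),q.max(0).round(3))
# window: low (through) region? 
m=(abs(C[...,0]-.45)<.035)&(abs(C[...,1]+.01)<.04);print(np.histogram(C[m][:,2],bins=10))
q=z=np.load('c2.npz')['c'];m=(q[...,2]>.135)&(q[...,2]<.16)&(abs(q[...,0]-.483)<.05)&(abs(q[...,1]-.23)<.06);g=q[m];print('grip top',len(g),g.mean(0) if len(g) else 0)
E
```

```text
L 0.0945 slope deg 8.11 x at y=.1 0.4114 175 175 0.024 0.217
R 0.0945 slope deg 8.18 x at y=.1 0.5112 175 175 0.019 0.212
L 0.084 slope deg 10.11 x at y=.1 0.3904 175 175 0.023 0.219
R 0.084 slope deg 10.15 x at y=.1 0.5514 175 175 0.015 0.212
lamptop 918 [ 0.4145 -0.1722  0.0519] [ 0.414  -0.1747  0.0506]
front ((446.55145263671875, -5.427040100097656), (82.98273468017578, 99.51996612548828), 82.113525390625) [[391.6000061035156, -39.70000076293945], [490.1000061035156, -53.400001525878906], [501.5, 28.799999237060547], [403.0, 42.5]]
clamp 461 [ 0.4052 -0.0044  0.1135] [ 0.395 -0.03   0.109] [0.415 0.02  0.116]
clamp 446 [ 0.4859 -0.0159  0.1136] [ 0.476 -0.042  0.109] [0.495 0.008 0.116]
(array([ 151,   49,   64, 2173,  415,    9,    6,   10,   46,  143]), array([0.08761687, 0.09045026, 0.09328364, 0.09611702, 0.09895041,
       0.10178379, 0.10461717, 0.10745056, 0.11028394, 0.11311732,
       0.11595071]))
grip top 0 0
```

```bash
python3 -m jog '[[3,0,0,0.03],[7,0.1,3,0.06],[11,0.2,6,0.09],[15,0.28,9,0.091],[17.8,0.28,12,0.091],[17.8,0.28,15,0.091],[17.8,0.28,15,0.091],[17.8,0.28,15,0.091],[17.8,0.28,15,0.091],[17.8,0.28,15,0.091]]' -1 40 && python3 - <<'E'
from h import *
a=shot('wrist','wrist2.png');C=cloud(a);m=(C[...,2]>.132)&(C[...,2]<.155)&(abs(C[...,0]-.483)<.04)&(abs(C[...,1]-.23)<.05)&(a['pixels'].max(2)<90)
g=C[m];print(len(g),g.mean(0),g.min(0),g.max(0))
r=cv2.minAreaRect((g[:,:2]*1000).astype(np.float32));print(r)
E
```

```text
t: 8.43
eef_pos: [0.4828, 0.2368, 0.2041]
tool_rot: [0.001, 0.755, 0.656, 0.001]
contact_force: [0.9, -0.7, -0.3]
gripper_width: 1.002
grasp_force: 0.0
1695 [0.48134826 0.23851113 0.14226259] [0.47040579 0.21148113 0.13221182] [0.49155742 0.26187693 0.14491819]
((481.0240173339844, 236.74102783203125), (49.42738342285156, 15.026153564453125), 82.12625122070312)
```

View pics/wrist2.png

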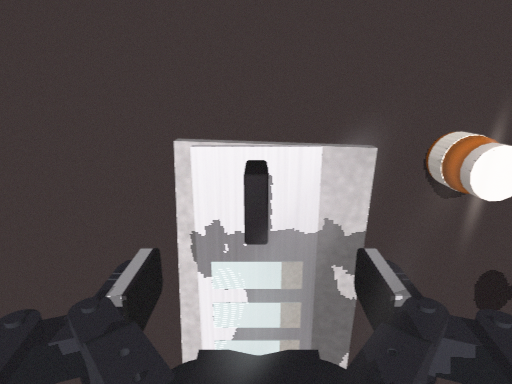

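The bar at (256,203) is lined up with the plate axis, centred at (0.481, 0.237), with the jaws astride it. Lowering and gripping.

```bash
python3 -m jog '[[0,-0.15,3,0],[0,-0.15,6,0],[0,-0.15,8,0],[0,-0.15,9,0],[0,-0.15,9,0],[0,-0.15,9,0]]' && python3 -m jog '[[0,0,0,0],[0,0,0,0],[0,0,0,0],[0,0,0,0],[0,0,0,0],[0,0,0,0],[0,0,0,0],[0,0,0,0],[0,0,0,0],[0,0,0,0]]' 1 40
```

```text
t: 8.98
eef_pos: [0.4807, 0.238, 0.1136]
tool_rot: [0.0, 0.755, 0.656, 0.001]
contact_force: [0.8, 0.8, -0.2]
gripper_width: 1.0
grasp_force: 0.0
t: 9.82
eef_pos: [0.4804, 0.2382, 0.1128]
tool_rot: [0.0, 0.754, 0.657, 0.0]
contact_force: [0.5, -2.1, 4.5]
gripper_width: 0.179
grasp_force: 40.6
```

```bash
python3 -m jog '[[-0.2,-0.01,0,0],[-0.6,-0.03,0,0],[-1.2,-0.06,0,0],[-1.9,-0.1,0,0],[-2.6,-0.13,0,0],[-3.3,-0.17,0,0],[-4,-0.2,0,0],[-4.7,-0.24,0,0],[-5.4,-0.27,0,0],[-6.1,-0.31,0,0],[-6.8,-0.34,0,0],[-7.3,-0.37,0,0],[-7.7,-0.39,0,0],[-8,-0.4,0,0],[-8,-0.4,0,0]]' 1 60
```

```text
t: 11.07
eef_pos: [0.4651, 0.1605, 0.1128]
tool_rot: [-0.0, 0.754, 0.657, 0.001]
contact_force: [-0.9, 5.1, 4.2]
gripper_width: 0.176
grasp_force: 59.3
```

```bash
python3 -m jog '[[-0.2,-0.01,0,0],[-0.6,-0.03,0,0],[-1.2,-0.06,0,0],[-1.9,-0.1,0,0],[-2.6,-0.13,0,0],[-3.3,-0.17,0,0],[-4,-0.2,0,0],[-4.6,-0.23,0,0],[-5.2,-0.26,0,0],[-5.8,-0.29,0,0],[-6.3,-0.32,0,0],[-6.7,-0.34,0,0],[-7,-0.35,0,0],[-7,-0.35,0,0],[-7,-0.35,0,0]]' && cat > m.py <<'E'
from h import *
import sys
for n in('top','scene'):
    a=shot(n,n+sys.argv[1]+'.png');C=cloud(a)
    m=(C[...,2]>.0945)&(C[...,2]<.12)&(C[...,1]<-.07)&(C[...,1]>-.25)&(abs(C[...,0]-.43)<.08)
    q=C[m];r=cv2.minAreaRect((q[:,:2]*1000).astype(np.float32));print(n,len(q),np.round(cv2.boxPoints(r),1).tolist(),r[2],'front corners')
    m&=(C[...,2]>.1095);q=C[m];k=q@[.99,-.14,0];t=(k.min()+k.max())/2
    for s in(q[k<t],q[k>t]):print(' clamp',len(s),s.mean(0).round(4),((s.min(0)+s.max(0))/2).round(4))
    m=(C[...,2]>.094)&(C[...,2]<.1025)&(C[...,1]<.06)&(C[...,1]>-.25)&(abs(C[...,0]-.44)<.07);q=C[m]
    A=np.c_[q[:,:2]-q[:,:2].mean(0),np.ones(len(q))];print(' plane',np.linalg.lstsq(A,q[:,2],rcond=None)[0].round(4))
E
python3 m.py 3
```

```text
t: 12.32
eef_pos: [0.4524, 0.0918, 0.1128]
tool_rot: [-0.0, 0.754, 0.657, 0.001]
contact_force: [1.7, 4.9, 4.7]
gripper_width: 0.178
grasp_force: 59.4
top 828 [[366.20001220703125, -185.10000610351562], [465.3999938964844, -198.8000030517578], [482.70001220703125, -73.19999694824219], [383.5, -59.5]] 82.15167236328125 front corners
 clamp 51 [ 0.38   -0.1518  0.1146] [ 0.3796 -0.1527  0.115 ]
 clamp 51 [ 0.4603 -0.1635  0.1136] [ 0.4536 -0.1637  0.1148]
 plane [ 0.0031 -0.0037  0.0983]
scene 739 [[366.70001220703125, -186.89999389648438], [468.3999938964844, -199.0], [483.6000061035156, -71.80000305175781], [381.79998779296875, -59.599998474121094]] 83.212646484375 front corners
 clamp 50 [ 0.3806 -0.1519  0.1122] [ 0.3796 -0.1513  0.1128]
 clamp 53 [ 0.4618 -0.1631  0.1128] [ 0.4612 -0.1624  0.1127]
 plane [0.0011 0.0001 0.0975]
```

View pics/top3.png

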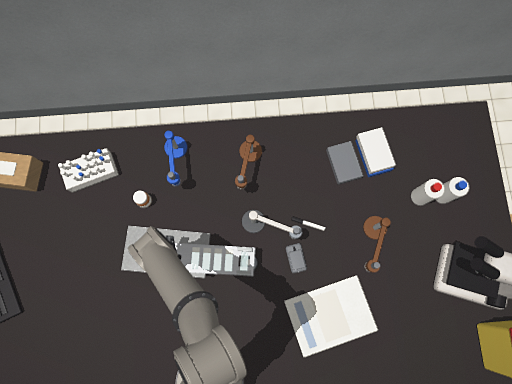

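```bash
python3 -m jog '[[-0.2,-0.02,0,0],[-0.5,-0.05,0,0],[-0.9,-0.08,0,0],[-1.3,-0.12,0,0],[-1.6,-0.15,0,0],[-1.75,-0.16,0,0],[-1.75,-0.16,0,0],[-1.75,-0.16,0,0]]' && python3 m.py 4; python3 - <<'E'
import cv2,numpy as np
a=cv2.imread('pics/top4.png')[235:285,215:275];b=cv2.imread('pics/scene4.png')[125:185,180:252]
cv2.imwrite('pics/c4.png',np.hstack([cv2.resize(a,(390,325),interpolation=2),cv2.resize(b,(390,325),interpolation=2)]))
E
```

```text
t: 13.08
eef_pos: [0.4488, 0.0752, 0.113]
tool_rot: [-0.0, 0.754, 0.657, 0.002]
contact_force: [0.9, 5.0, 5.2]
gripper_width: 0.177
grasp_force: 59.5
top 948 [[362.6000061035156, -201.6999969482422], [461.79998779296875, -215.39999389648438], [481.3999938964844, -73.5999984741211], [382.20001220703125, -59.900001525878906]] 82.15286254882812 front corners
 clamp 43 [ 0.3766 -0.1679  0.1144] [ 0.3764 -0.1682  0.115 ]
 clamp 52 [ 0.4572 -0.1786  0.1142] [ 0.458  -0.1796  0.1149]
 plane [-0.0004 -0.0002  0.0984]
scene 820 [[363.29998779296875, -203.60000610351562], [464.6000061035156, -216.1999969482422], [482.79998779296875, -70.5999984741211], [381.3999938964844, -57.900001525878906]] 82.89804077148438 front corners
 clamp 48 [ 0.3771 -0.1682  0.1124] [ 0.3769 -0.1674  0.1126]
 clamp 50 [ 0.4586 -0.1795  0.1126] [ 0.4587 -0.1789  0.1137]
 plane [0.0011 0.0013 0.0974]
```

View pics/c4.png

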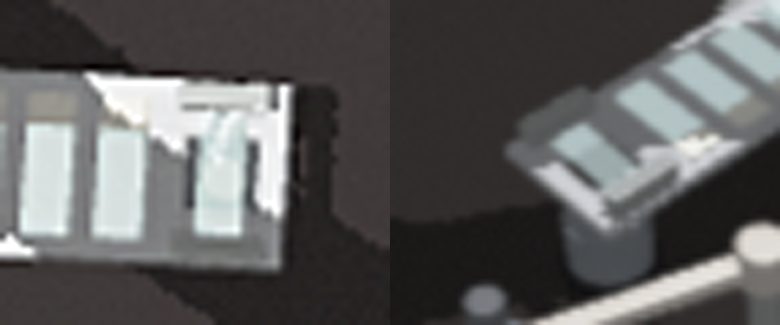

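The plate is level and the lens is under the window, with about 1–2 mm left to go. One small nudge, a settle, then a check.

```bash
python3 -m jog '[[-0.1,-0.05,0,0],[-0.17,-0.1,0,0],[-0.17,-0.1,0,0],[-0.17,-0.1,0,0],[-0.17,-0.1,0,0],[-0.17,-0.1,0,0],[-0.17,-0.1,0,0]]' && python3 m.py 5; python3 - <<'E'
from h import *
b=shot('scene');S=cloud(b).reshape(-1,3)
k=S[(abs(S[:,0]-.5)<.06)&(abs(S[:,1]+.35)<.05)&(S[:,2]>.165)&(S[:,2]<.19)];print('knob',k.mean(0).round(4));print(np.abs(bot.get_obs()['joint_vel']).max())
E
```

```text
t: 13.77
eef_pos: [0.4479, 0.0737, 0.1131]
tool_rot: [0.0, 0.754, 0.657, 0.002]
contact_force: [2.5, 5.2, 6.3]
gripper_width: 0.179
grasp_force: 59.4
top 922 [[362.3999938964844, -203.5], [461.6000061035156, -216.8000030517578], [480.79998779296875, -73.30000305175781], [381.5, -60.099998474121094]] 82.38723754882812 front corners
 clamp 50 [ 0.376  -0.1703  0.1142] [ 0.3745 -0.1699  0.1145]
 clamp 50 [ 0.4564 -0.1816  0.114 ] [ 0.4582 -0.1812  0.1148]
 plane [0.0003 0.0003 0.0983]
scene 827 [[361.79998779296875, -204.10000610351562], [464.0, -216.8000030517578], [482.20001220703125, -70.19999694824219], [379.8999938964844, -57.5]] 82.9280014038086 front corners
 clamp 48 [ 0.3768 -0.1698  0.1123] [ 0.3762 -0.1704  0.1125]
 clamp 50 [ 0.458  -0.1817  0.1125] [ 0.4569 -0.1802  0.113 ]
 plane [0.0036 0.0001 0.0974]
knob [ 0.5085 -0.3471  0.1772]
0.0016545646515981733
```

```bash
python3 -c "from station import bot; print(bot.hand_in())"
```

```text
the job is handed in; nothing more can be done
None
```

I handed the job in at about 14 s: the loupe is swung out to its stop, and the plate is level on the riser, still held by its grip bar. By my measurements the window is centred within about 1–2 mm of the lens; the hand-in returned no verdict.

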